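# Open the spring-lid parts case

### The arm

A 7-joint arm with a two-finger parallel gripper is mounted at the origin on a cart in front of the work surface, level with it; the furniture and walls round the work are solid. World frame = base frame: x ahead of the robot, y to its left, z up, the work surface at z = 0. Lengths are in m, angles in rad, forces in N, time in s.
With the tool pointing down it reaches from about 0.425 to 0.95 m from the base axis. Payload 16.7 kg.
Tool frame: the origin (TCP) lies between the finger pads; the fingertips stand 11 mm ahead of it and the grasp point (between the pads) lies 8 mm behind it; z points along the fingers, y is the direction in which the jaws open and shut (so a half turn about z gives the same grasp; the last joint's range is limited). The gripper opens to 94 mm and grips with 3 to 60 N. Pads are 16 mm wide; open, the fingers measure 119 mm over their backs; the gripper's body (75 mm by 177 mm) begins 78 mm behind the grasp point.
Start: joints at [1.173, 0.426, 0.074, 1.606, -0.034, 1.111, -0.067], TCP at [0.166, -0.654, 0.216] pointing down, gripper open.
Joint ranges: [-2.85, 2.85], [-0.5, 2.14], [-1.23, 1.37], [0.21, 2.46], [-1.02, 4.16], [0.16, 2.05], [-2.73, 2.73]. Speed limits (rad/s): [1.89, 1.89, 2.39, 2.39, 3.01, 3.01, 3.01].

### API

Orientations are given as [roll, pitch, yaw] about the fixed x, y, z axes, in that order (R = Rz(yaw) Ry(pitch) Rx(roll)).
In Python, from rig import robot, imaging, find_in, regions_of gives the robot as it stands.
- The arm moves only by the tool send_rows, never from a script. Its argument "rows" is a list of rows, each an object with "travel": the shift along the tool's x, y, z in mm, a list of three; "spin": the turn about the tool's z in rad. A call has 1 to 12 rows; each row shifts and turns the commanded pose from where the row before left it, along the tool's axes as they then stand; what a row does not reach is not made up. A row lasts 1/10 s, in which the tool goes at most 50 mm and 8.59 degrees, less where a joint would pass 70% of its speed; a pose out of reach is approached as far as the arm can. A call is refused whole if a number of a shift passes 50 or a number of a turn 0.15, either way. A call with a gripper value outside its range is refused whole. "hand" is the finger opening in mm, from 0 to 94, set as the call begins (left out, the last holds). The fingers move at their own pace and stop on an object; the grip force is fixed at half the most. Time passes only in rows, so rows that do not move let the fingers close. It gives the time, the measured TCP pose, the force and the opening at its end, in the units of the state.
- robot.get_state(): the state, without advancing time (a new reading comes with each control period).
- imaging.snapshot(name): name is "scene" or "top" or "wrist"; returns the picture (480x640x3 uint8, red, green, blue); there is no depth.
- imaging.get_calibration(name): a dict with "mtx" (3x3 intrinsics, pixels), "R" (3x3) and "t" (3): a world point X has camera coordinates R X + t. Camera axes: x right, y down, z forward; pixel columns grow to the right and rows downward; lengths in m; the calibration is good to about 2 mm. The wrist camera is an equidistant fisheye: a pixel r from the principal point sees the ray r / f radians off the axis. A picture is of the moment at which its call begins: read the wrist's pose just before it. get_calibration takes no time and is no camera call; for the wrist camera it gives the pose at the moment of the call.
- robot.hand_in(): hands the job in, once; it reports no verdict.
Trained networks look in the newest picture that a camera, given by its name, has taken for a name from the list of things; names that differ only in an ending like _2 or _b are one class to them, and where a whole thing is asked for, a point or a joint stands for the part that bears it (a point fixed in the world has none). Each returns a list of dicts, best first, with "confidence" (0 to 1); they miss things now and then, are a little off and sometimes report something else, mostly with a low value. They report only what shows in the picture. A call takes as long as a camera call. They do not tell look-alikes from the thing itself.
- find_in(camera, name): "extent" ([left, top, right, bottom] in pixels, round what is visible of it).
- regions_of(camera, name): "region" (480x640 bool, what is visible of it) and "extent" ([left, top, right, bottom] in pixels, round what is visible of it).
The state is a dict: "t": time; "qpos": joint angles; "dq": joint speeds; "effort": joint torques, N m; "tool_pos": TCP position; "tcp_rot": TCP orientation; "wrist_force": force on the tool from outside, world axes, zero at the start; "ft_torque": the same for the moment, N m; "opening": finger opening in m.
Only numpy, scipy, OpenCV 4.12 (cv2) and the standard library are available. Lean on these libraries where they do the work, as an engineer would, in place of code of your own. Each camera call takes 0.05 s, during which the arm holds its last target.

### The job

Open the larger of the two grey parts cases: press down the tab on its front with a fingertip so that its lid springs up, then push the lid with the fingers over until it lies fully open against its stop. Only press and push, without force; pick nothing up, leave the smaller case shut and do not disturb the loose things round about.

Things in the scene. Friction and masses are not known exactly. Their poses are not given: they have to be found in the camera images.
- case_large: the larger grey plastic case, screwed to the bench (cannot move): 100 mm deep (its x), 150 mm wide (its y), 43 mm high without the lid, 49 mm with it; low screw ears, 8 mm high, reach 93 mm to either side of its centre. Origin: centre of its underside; x points from the front (tab) to the back (hinge), z up. It stands either left or right of the smaller case.
- tab_large_press (a point): the place to press: on the top face of the large case's black ribbed release tab. The tab sticks out level from the case's front at 30 mm above the bench, 34 mm wide, reaching 98 mm in front of the case's centre; this point lies 86 mm in front of the centre. Behind the tab an upright black latch arm, from 52 to 67 mm in front of the centre, reaches 52 mm high and hooks over the lid.
- tab_large (a joint): angle of that tab (a spring rocker): 0 at rest, 0.35 rad fully pressed (this point then about 9 mm lower); the lid comes free at about 0.2 rad (some 5 mm lower). It takes 3 to 7 N on this point and springs back when let go.
- lid_large_hinge (a point): middle of the hinge axis of the large lid, on the case's back edge, 44 mm above the bench; the axis runs along the case's y
- lid_large_edge (a point): middle of the front edge of the large lid on its underside, 104 mm from the hinge axis; the lid is a flat plate 152 mm wide and 5 mm thick
- lid_large (a joint): opening angle of the large lid: 0 shut and latched, 1.9 rad fully open (at its stop, leaning back a little past upright). Unlatched, a spring lifts it in about half a second to about 0.8 rad, where it rests; from there it swings freely and light (under 2 N at the edge), falling back to 0.8 rad if let go before upright and, from about 1.65 rad on, slowly falling open to the stop by itself (within 1 to 3 s)
- case_small: the smaller case, of the same build but 90 mm wide (ears reach 63 mm to either side); same frame. It is to stay shut.
- lid_small (a joint): opening angle of the small case's lid: 0 shut; to stay 0
- pliers: flat-nose pliers lying loose on the bench, 46 x 138 x 11 mm; to be left alone
- counter: round hand tally counter lying loose, 72 x 52 x 21 mm; to be left alone
- setting_tool: thin setting tool lying loose in front, between the two cases, 11 x 99 x 11 mm; to be left alone
- tape: roll of tape lying flat and loose, 104 x 102 x 25 mm; to be left alone
There are look-alikes about, which are no part of the job. Leave any yellow look-alike of the case_small alone.

How it is judged:
By the outcome, as a careful person would: the job done as asked, in the order asked, and still so for the second after the job is handed in, with the robot touching nothing.
It also fails if it takes over 40 s, if anything falls off the work surface, if the arm or the gripper's body presses on something with over 40 N, if the wrist force passes 120 N, or if a joint passes its speed limit or range.

## Working session

There is one attempt and no reset: what is moved stays moved. The work goes in short steps, Python scripts to look and compute and a tool call to move; the robot and the scene stay as the last step left them, time stands still between calls to the robot, and variables do not carry over. Pictures are saved under pics/ and viewed, and the job is handed in when it is done.

Besides the shell and the picture viewer there is one more tool, called by a JSON object that holds its "method" and its "body", one argument or row to a line. send_rows: Moves the arm, as the interface text tells. Its arguments: {"type":"object","properties":{"rows":{"type":"array"},"hand":{"type":"number"}},"required":["rows"]}

```bash
mkdir -p pics; ls; python3 - <<'E'
from rig import robot, imaging, find_in, regions_of
import cv2
s=robot.get_state()
print(s)
for n in ["scene","top","wrist"]:
    im=imaging.snapshot(n); cv2.imwrite(f"pics/{n}0.png",im[:,:,::-1])
    c=imaging.get_calibration(n); print(n,c)
    for k in ["case_large","case_small","tab_large_press","setting_tool"]:
        print(k,[(d["extent"],round(d["confidence"],2)) for d in find_in(n,k)][:4])
E
```

```text
pics
{'t': 0.0, 'qpos': array([ 1.17250686,  0.42670288,  0.07388781,  1.6066043 , -0.03407268,
        1.11079131, -0.06711878]), 'dq': array([-0.00071629, -0.00108859, -0.00127081,  0.0005518 , -0.00143039,
       -0.0007105 , -0.00067252]), 'effort': array([-1.37443922e-04, -9.35813427e+01,  3.66686046e+00, -4.54182780e+01,
       -4.88256931e-02,  2.04029371e-02,  2.16999642e-04]), 'tool_pos': array([ 0.16604262, -0.65382704,  0.21579734]), 'tcp_rot': array([-3.14035332e+00,  1.29616575e-04,  2.48717715e-01]), 'wrist_force': array([ 0.13066683,  0.2786883 , -0.00554094]), 'ft_torque': array([-0.0218906 , -0.02128467, -0.04820822]), 'opening': 0.09411713376933}
scene {'mtx': array([[522.47780221,   0.        , 314.40842446],
       [  0.        , 522.47780221, 233.28897871],
       [  0.        ,   0.        ,   1.        ]]), 'R': array([[-0.55478688, -0.83191584,  0.01129406],
       [-0.63786446,  0.41658427, -0.64775496],
       [ 0.53417268, -0.36657003, -0.76176503]]), 't': array([0.23272753, 0.43845583, 1.47789362])}
case_large [([231.2, 247.1, 286.4, 292.2], 0.66)]
case_sm
[... 727 characters left out ...]
mall [([479.1, 210.5, 538.0, 274.0], 0.96), ([388.8, 196.0, 435.4, 258.7], 0.76), ([317.6, 207.6, 364.5, 269.6], 0.68)]
tab_large_press [([223.9, 246.8, 247.2, 267.9], 0.68), ([316.2, 208.6, 362.9, 269.7], 0.34)]
setting_tool []
wrist {'mtx': array([[371.64829954,   0.        , 318.5266761 ],
       [  0.        , 371.64829954, 243.70036765],
       [  0.        ,   0.        ,   1.        ]]), 'R': array([[ 2.44884144e-01, -9.69552224e-01, -4.91532855e-04],
       [-9.28574048e-01, -2.34679873e-01,  2.87533642e-01],
       [-2.78894235e-01, -6.99560050e-02, -9.57770413e-01]]), 't': array([-0.6760637 , -0.02920474,  0.39366097])}
case_large []
case_small []
tab_large_press []
setting_tool []
```

View pics/scene0.png

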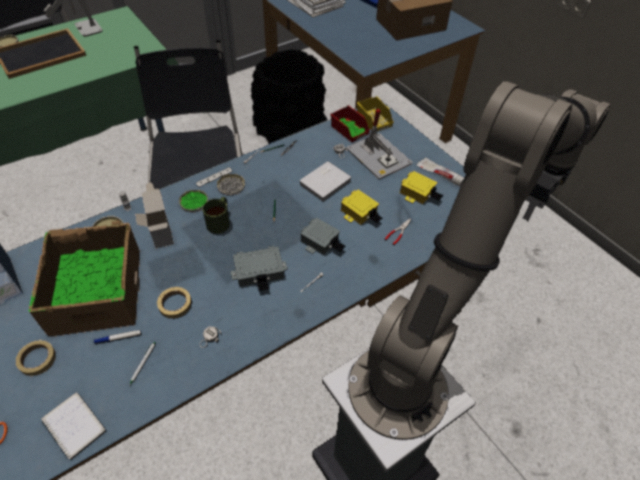

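View pics/top0.png

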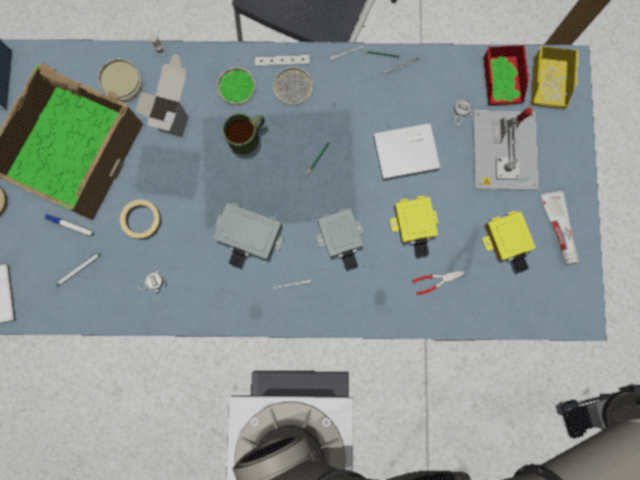

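```bash
python3 - <<'E'
import cv2
a=cv2.imread("pics/top0.png")[180:330,180:380]; cv2.imwrite("pics/topc.png",cv2.resize(a,None,fx=4,fy=4,interpolation=cv2.INTER_CUBIC))
a=cv2.imread("pics/scene0.png")[190:310,210:360]; cv2.imwrite("pics/scc.png",cv2.resize(a,None,fx=5,fy=5,interpolation=cv2.INTER_CUBIC))
E
```

```text
(no output)
```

View pics/topc.png

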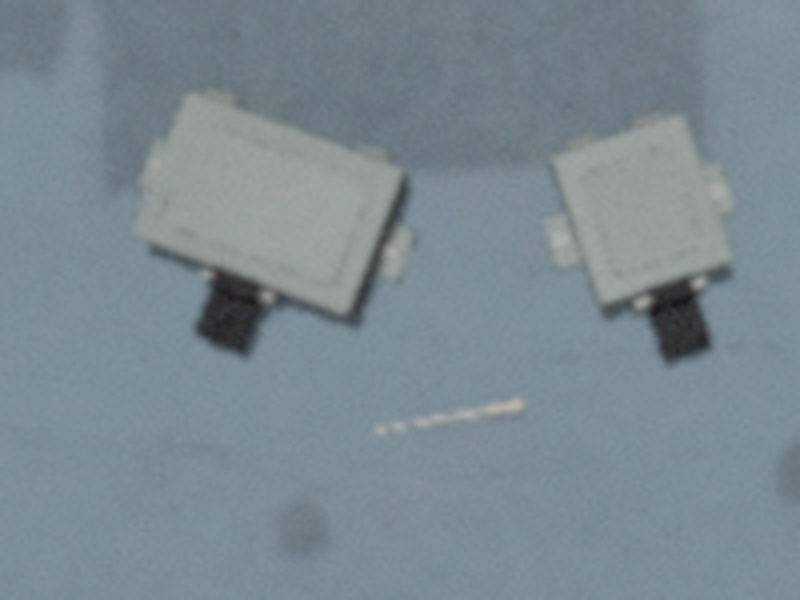

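View pics/scc.png

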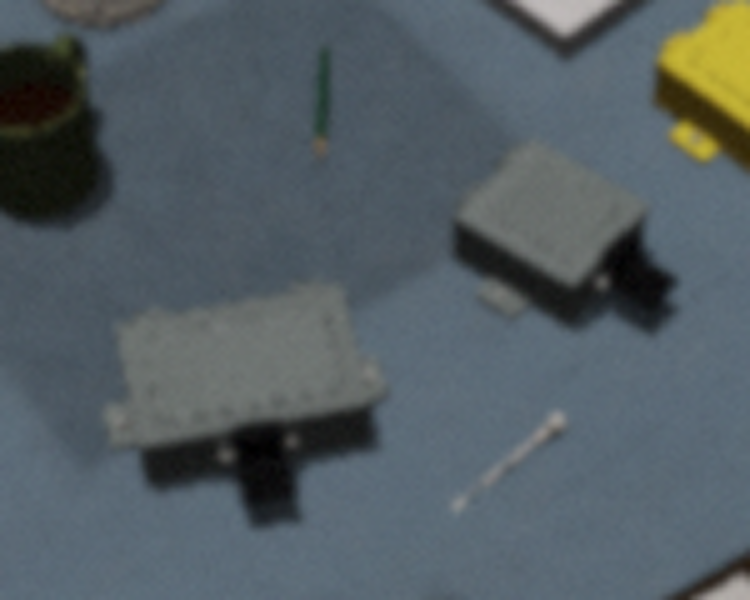

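```bash
cat > h.py <<'E'
import numpy as np, cv2
from rig import robot, imaging, find_in, regions_of
from scipy.optimize import least_squares
def proj(n,P,c=None):
    c=c or imaging.get_calibration(n)
    q=np.asarray(P)@c["R"].T+c["t"]; return (q[:,:2]/q[:,2:])@np.diag(np.diag(c["mtx"])[:2])+c["mtx"][:2,2]
def cw(p,P):
    P=np.asarray(P,float);c,s=np.cos(p[2]),np.sin(p[2])
    return np.c_[p[0]+c*P[:,0]-s*P[:,1],p[1]+s*P[:,0]+c*P[:,1],P[:,2]]
E
python3 - <<'E'
from h import *
T=(np.array([(188,93),(405,172),(352,318),(135,232),(197,332),(247,355)])/4+180-.4)
S=(np.array([(120,325),(343,290),(380,398),(138,447),(250,522),(297,517)])/5+[210,190]-.4)
# case y left. looking from robot, left = +y
M=[(.05,.076,.049),(.05,-.076,.049),(-.054,-.076,.049),(-.054,.076,.049),(-.098,.017,.03),(-.098,-.017,.03)]
f=lambda p:np.r_[(proj("top",cw(p,M))-T).ravel()]
r=least_squares(f,[.6,.1,-.3]);print(r.x,np.round(r.fun.reshape(-1,2),1))
p=r.x
print("scene res",np.round(proj("scene",cw(p,M))-S,1))
g=lambda p:np.r_[f(p),(proj("scene",cw(p,M))-S)[[0,2,4,5]].ravel()]
r=least_squares(g,p,loss="soft_l1");print(r.x,np.round(g(r.x).reshape(-1,2),1))
print(cw(r.x,[(-.086,0,.03)]))
im=cv2.imread("pics/top0.png");
a=imaging.get_calibration("top")
for q in proj("top",cw(r.x,M)): cv2.circle(im,tuple(np.round(q).astype(int)),1,(0,0,255),-1)
cv2.imwrite("pics/fit.png",cv2.resize(im[180:330,180:380],None,fx=4,fy=4))
E
```

```text
[ 0.57581372  0.11912877 -0.34330968] [[ 0.7 -1. ]
 [ 1.  -0.9]
 [-0.1  0. ]
 [-0.8  1.3]
 [-0.2  0.8]
 [-0.5 -0.4]]
scene res [[-1.4 -1.5]
 [-0.7 -2.8]
 [-1.8 -0. ]
 [-0.3 -0.8]
 [-1.5 -4.8]
 [-0.3 -5.9]]
[ 0.57393718  0.11901825 -0.33610742] [[ 0.6 -0.1]
 [ 1.  -0.4]
 [ 0.1  0.6]
 [-0.8  2.3]
 [ 0.   1.7]
 [-0.2  0.4]
 [-1.2 -0.9]
 [-1.3  0.2]
 [-0.9 -4.4]
 [ 0.2 -5.6]]
[[0.49274925 0.14738232 0.03      ]]
```

{"method": "send_rows", "body": {
  "rows": [
    {"travel": [36, -27, 0], "spin": 0},
    {"travel": [36, -27, 0], "spin": 0},
    {"travel": [36, -27, 0], "spin": 0},
    {"travel": [36, -27, 0], "spin": 0},
    {"travel": [36, -27, 0], "spin": 0},
    {"travel": [36, -27, 0], "spin": 0},
    {"travel": [36, -27, 0], "spin": 0},
    {"travel": [36, -27, 0], "spin": 0},
    {"travel": [36, -27, 0], "spin": 0},
    {"travel": [36, -27, 0], "spin": 0}
  ],
  "hand": 0
}}

```text
t: 1.75
tool_pos: [0.4496, -0.3024, 0.2168]
tcp_rot: [3.141, -0.0, 0.249]
wrist_force: [0.2, -1.2, -0.2]
opening: 0.0178
```

```bash
python3 - <<'E'
from h import *
s=robot.get_state();print(s["t"],s["qpos"].round(3),s["tool_pos"],s["tcp_rot"],s["opening"])
E
```

```text
1.75 [ 0.604  0.215 -0.15   1.897  0.037  1.031 -0.885] [ 0.44957572 -0.30235027  0.21681243] [ 3.14114094e+00 -4.17118748e-04  2.48651034e-01] 0.01776922327537819
```

{"method": "send_rows", "body": {
  "rows": [
    {"travel": [15, -42, 0], "spin": 0},
    {"travel": [15, -42, 0], "spin": 0},
    {"travel": [15, -42, 0], "spin": 0},
    {"travel": [15, -42, 0], "spin": 0},
    {"travel": [15, -42, 0], "spin": 0},
    {"travel": [15, -42, 0], "spin": 0},
    {"travel": [15, -42, 0], "spin": 0},
    {"travel": [15, -42, 0], "spin": 0},
    {"travel": [15, -42, 0], "spin": 0},
    {"travel": [15, -42, 0], "spin": 0}
  ],
  "hand": 0
}}

```text
t: 2.75
tool_pos: [0.4906, 0.1419, 0.2168]
tcp_rot: [3.141, -0.001, 0.248]
wrist_force: [1.1, -0.3, -0.2]
opening: 0.0004
```

{"method": "send_rows", "body": {
  "rows": [
    {"travel": [0, 0, 0], "spin": 0.1},
    {"travel": [0, 0, 0], "spin": 0.1},
    {"travel": [0, 0, 0], "spin": 0.1},
    {"travel": [0, 0, 0], "spin": 0.1},
    {"travel": [0, 0, 0], "spin": 0.1},
    {"travel": [0, 0, 0], "spin": 0.09},
    {"travel": [0, 0, 0], "spin": 0}
  ]
}}

```text
t: 3.45
tool_pos: [0.4906, 0.1401, 0.2166]
tcp_rot: [-3.141, -0.0, -0.343]
wrist_force: [-0.1, 1.0, -0.7]
opening: 0.0004
```

```bash
python3 - <<'E'
from h import *
s=robot.get_state();print(s["t"],s["qpos"].round(3),s["tool_pos"],s["tcp_rot"],s["opening"])
c=imaging.get_calibration("wrist")
im=imaging.snapshot("wrist"); cv2.imwrite("pics/w1.png",im[:,:,::-1])
np.savez("w1.npz",**c)
print(c, -c["R"].T@c["t"])
for k in ["case_large","tab_large_press"]:
    print(k,[(d["extent"],round(d["confidence"],2)) for d in find_in("wrist",k)][:4])
def fe(P):
    q=np.asarray(P)@c["R"].T+c["t"]; r=np.hypot(q[:,0],q[:,1]); th=np.arctan2(r,q[:,2])
    return q[:,:2]/r[:,None]*th[:,None]*c["mtx"][0,0]+c["mtx"][:2,2]
M=[(.05,.076,.049),(.05,-.076,.049),(-.054,-.076,.049),(-.054,.076,.049),(-.098,.017,.03),(-.098,-.017,.03),(-.086,0,.03)]
p=[.574,.119,-.337]
im=im[:,:,::-1].copy()
for q in fe(cw(p,M)): print(q.round(1)); cv2.circle(im,tuple(np.round(q).astype(int)),2,(0,0,255),-1)
cv2.imwrite("pics/w1f.png",im)
E
```

```text
3.45 [-0.029  0.184 -0.42   1.948  0.087  1.027 -2.402] [0.4906282  0.14012943 0.21664605] [-3.14149436e+00 -2.11026390e-04 -3.43001605e-01] 0.0004048853992084931
{'mtx': array([[371.64829954,   0.        , 318.5266761 ],
       [  0.        , 371.64829954, 243.70036765],
       [  0.        ,   0.        ,   1.        ]]), 'R': array([[-3.37537366e-01, -9.41312126e-01, -9.32889253e-05],
       [-9.01594538e-01,  3.23266876e-01,  2.87447068e-01],
       [-2.70547253e-01,  9.71082351e-02, -9.57796520e-01]]), 't': array([0.29666126, 0.36771692, 0.51260024])} [0.57034841 0.11060243 0.38529525]
case_large [([219.0, 72.2, 399.3, 234.5], 0.9)]
tab_large_press [([288.7, 185.1, 327.6, 235.2], 0.65)]
[224.   83.8]
[392.7  81.3]
[391.3 193.9]
[227.7 195.4]
[293.  234.9]
[327.2 234.7]
[309.9 223. ]
```

View pics/w1f.png

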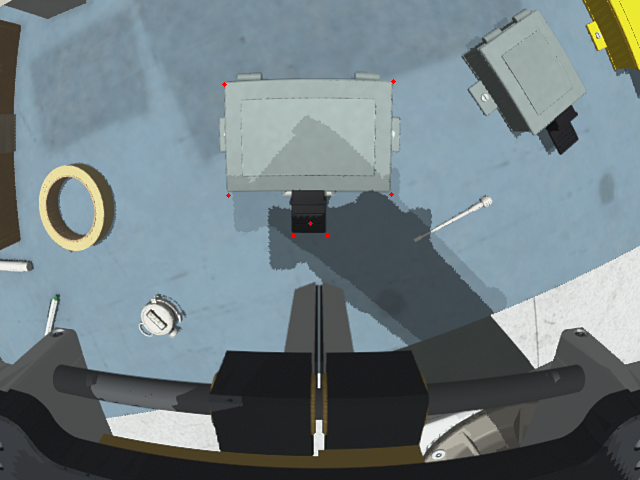

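{"method": "send_rows", "body": {
  "rows": [
    {"travel": [1, -8, 20], "spin": 0},
    {"travel": [0, 0, 30], "spin": 0},
    {"travel": [0, 0, 30], "spin": 0},
    {"travel": [0, 0, 30], "spin": 0},
    {"travel": [0, 0, 25], "spin": 0},
    {"travel": [0, 0, 20], "spin": 0},
    {"travel": [0, 0, 12], "spin": 0},
    {"travel": [0, 0, 0], "spin": 0}
  ]
}}

```text
t: 4.4
tool_pos: [0.4935, 0.1471, 0.0484]
tcp_rot: [3.14, 0.002, -0.34]
wrist_force: [-0.2, -0.2, -0.1]
opening: 0.0006
```

```bash
python3 - <<'E'
from h import *
s=robot.get_state();print(s["t"],s["qpos"].round(3),s["tool_pos"],s["tcp_rot"],s["wrist_force"])
im=imaging.snapshot("wrist"); cv2.imwrite("pics/w2.png",im[:,:,::-1])
E
```

```text
4.4 [-0.101  0.419 -0.376  2.079  0.237  0.686 -2.543] [0.49350753 0.14714965 0.04835669] [ 3.14048057e+00  1.88634018e-03 -3.40089892e-01] [-0.17222662 -0.24974809 -0.08450498]
```

View pics/w2.png

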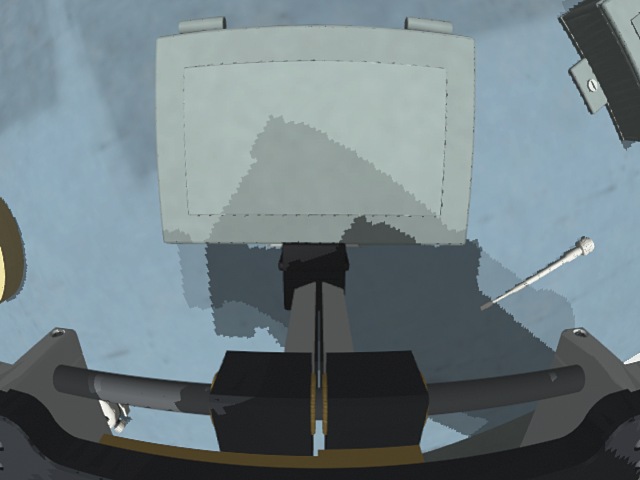

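{"method": "send_rows", "body": {
  "rows": [
    {"travel": [0, 0, 4], "spin": 0},
    {"travel": [0, 0, 3], "spin": 0},
    {"travel": [0, 0, 2], "spin": 0},
    {"travel": [0, 0, 2], "spin": 0},
    {"travel": [0, 0, 2], "spin": 0},
    {"travel": [0, 0, 0], "spin": 0}
  ]
}}

```text
t: 5.05
tool_pos: [0.4947, 0.1475, 0.0369]
tcp_rot: [-3.141, -0.001, -0.341]
wrist_force: [-1.6, -0.1, 7.4]
opening: 0.0003
```

```bash
python3 - <<'E'
from h import *
s=robot.get_state();print(s["t"],s["tool_pos"],s["wrist_force"])
im=imaging.snapshot("wrist"); cv2.imwrite("pics/w3.png",im[:,:,::-1])
E
```

```text
5.05 [0.49466571 0.14745879 0.03688175] [-1.61061377 -0.08223096  7.37664277]
```

View pics/w3.png

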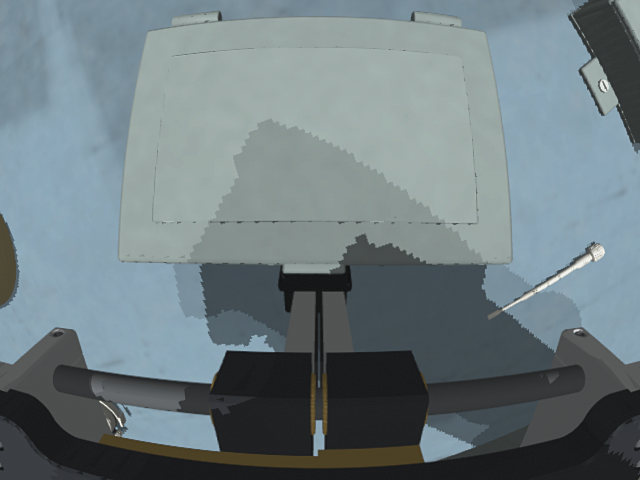

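{"method": "send_rows", "body": {
  "rows": [
    {"travel": [0, 0, 0], "spin": 0},
    {"travel": [0, 0, 0], "spin": 0},
    {"travel": [0, 0, 0], "spin": 0},
    {"travel": [0, 0, 0], "spin": 0},
    {"travel": [0, 0, 0], "spin": 0},
    {"travel": [0, 0, 0], "spin": 0}
  ]
}}

```text
t: 5.7
tool_pos: [0.4947, 0.1475, 0.0371]
tcp_rot: [-3.141, -0.001, -0.341]
wrist_force: [-1.2, -0.7, 7.3]
opening: 0.0003
```

```bash
python3 - <<'E'
from h import *
s=robot.get_state();print(s["t"],s["tool_pos"],s["wrist_force"])
im=imaging.snapshot("wrist"); cv2.imwrite("pics/w4.png",im[:,:,::-1])
E
```

```text
5.7 [0.494666   0.14749311 0.03706848] [-1.2093326  -0.72462986  7.34727902]
```

View pics/w4.png

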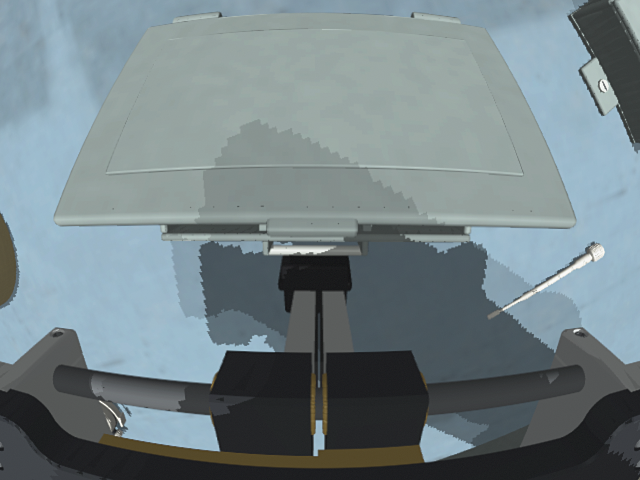

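{"method": "send_rows", "body": {
  "rows": [
    {"travel": [0, 0, -15], "spin": 0},
    {"travel": [0, 0, -25], "spin": 0},
    {"travel": [0, 0, -25], "spin": 0},
    {"travel": [0, 0, 0], "spin": 0},
    {"travel": [15, 0, 0], "spin": 0},
    {"travel": [15, 0, 0], "spin": 0},
    {"travel": [10, 0, 0], "spin": 0},
    {"travel": [0, 0, 0], "spin": 0}
  ]
}}

```text
t: 6.55
tool_pos: [0.5332, 0.133, 0.1006]
tcp_rot: [3.141, 0.001, -0.343]
wrist_force: [-0.2, 0.1, 0.1]
opening: 0.0005
```

```bash
python3 - <<'E'
from h import *
s=robot.get_state();print(s["t"],s["qpos"].round(3),s["tool_pos"],s["wrist_force"])
im=imaging.snapshot("wrist"); cv2.imwrite("pics/w5.png",im[:,:,::-1])
im=imaging.snapshot("scene"); cv2.imwrite("pics/s5.png",cv2.resize(im[150:350,180:450,::-1],None,fx=2.8,fy=2.8))
E
```

```text
6.55 [-0.045  0.387 -0.385  1.972  0.195  0.819 -2.452] [0.53320702 0.13301768 0.10063831] [-0.21318384  0.12249242  0.09438673]
```

View pics/w5.png

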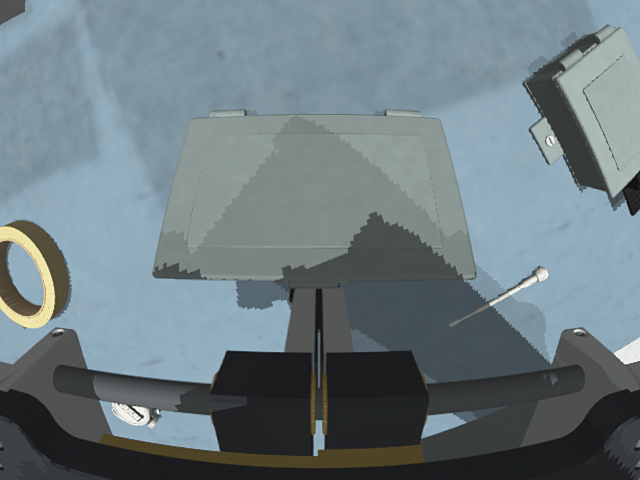

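View pics/s5.png

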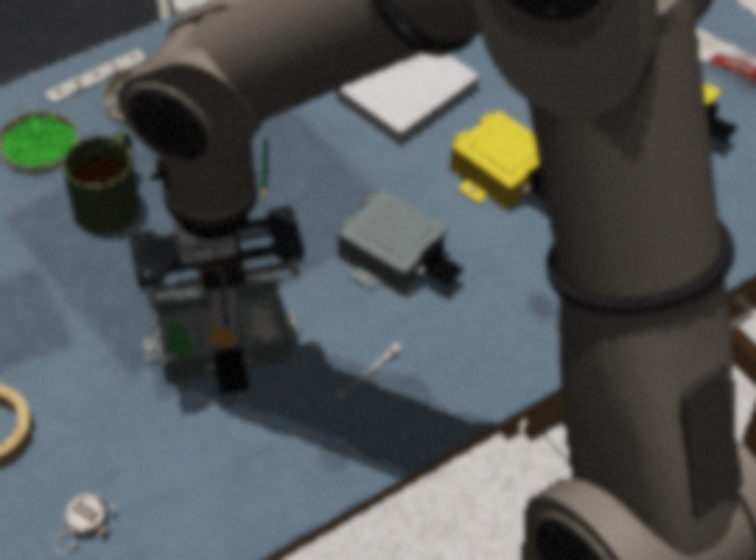

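{"method": "send_rows", "body": {
  "rows": [
    {"travel": [10, 0, 0], "spin": 0},
    {"travel": [10, 0, 0], "spin": 0},
    {"travel": [10, 0, 0], "spin": 0},
    {"travel": [10, 0, 0], "spin": 0},
    {"travel": [0, 0, 0], "spin": 0}
  ]
}}

```text
t: 7.15
tool_pos: [0.571, 0.1198, 0.1014]
tcp_rot: [-3.141, -0.0, -0.343]
wrist_force: [-0.3, 0.1, -1.0]
opening: 0.0003
```

```bash
python3 - <<'E'
from h import *
s=robot.get_state();print(s["t"],s["qpos"].round(3),s["tool_pos"],s["wrist_force"])
im=imaging.snapshot("wrist"); cv2.imwrite("pics/w6.png",im[:,:,::-1])
E
```

```text
7.15 [-0.022  0.432 -0.37   1.898  0.203  0.848 -2.409] [0.571038   0.11979449 0.10140109] [-0.33523674  0.07431723 -1.03300487]
```

View pics/w6.png

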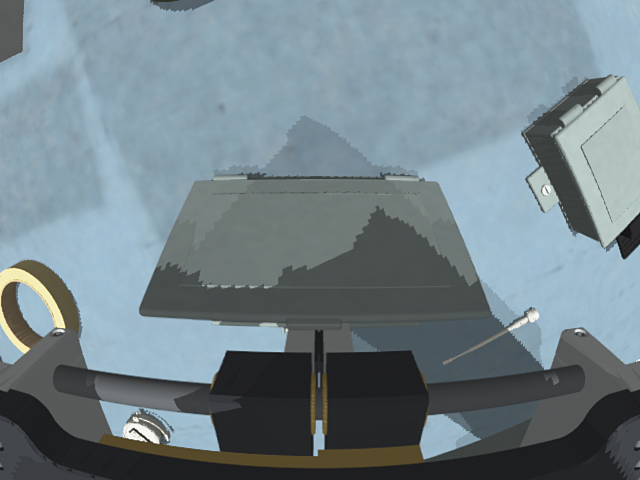

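{"method": "send_rows", "body": {
  "rows": [
    {"travel": [8, 0, 0], "spin": 0},
    {"travel": [8, 0, 0], "spin": 0},
    {"travel": [8, 0, 0], "spin": 0},
    {"travel": [8, 0, 0], "spin": 0},
    {"travel": [8, 0, 0], "spin": 0},
    {"travel": [5, 0, 0], "spin": 0},
    {"travel": [0, 0, 0], "spin": 0}
  ]
}}

```text
t: 7.9
tool_pos: [0.6126, 0.1051, 0.1014]
tcp_rot: [-3.141, -0.0, -0.342]
wrist_force: [0.0, 0.4, -0.8]
opening: 0.0007
```

```bash
python3 - <<'E'
from h import *
s=robot.get_state();print(s["t"],s["qpos"].round(3),s["tool_pos"],s["wrist_force"])
im=imaging.snapshot("wrist"); cv2.imwrite("pics/w7.png",im[:,:,::-1])
E
```

```text
7.9 [-1.000e-03  4.850e-01 -3.550e-01  1.810e+00  2.110e-01  8.840e-01
 -2.365e+00] [0.61264191 0.10512138 0.10137095] [ 0.00800731  0.42295706 -0.78993617]
```

View pics/w7.png

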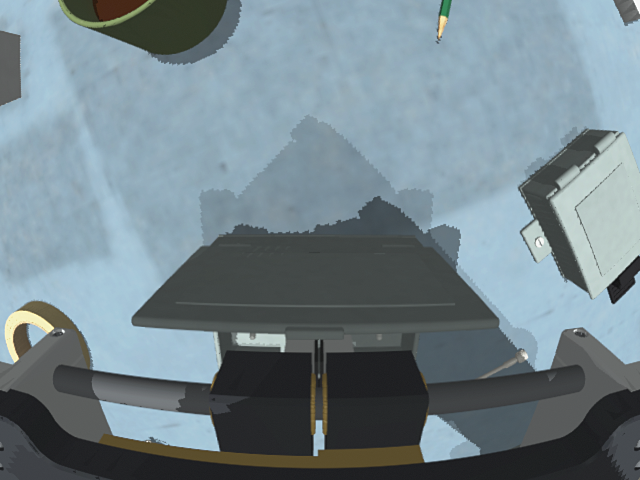

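{"method": "send_rows", "body": {
  "rows": [
    {"travel": [5, 0, 0], "spin": 0},
    {"travel": [5, 0, 0], "spin": 0},
    {"travel": [4, 0, 0], "spin": 0},
    {"travel": [0, 0, 0], "spin": 0},
    {"travel": [0, 0, 0], "spin": 0}
  ]
}}

```text
t: 8.45
tool_pos: [0.6252, 0.1008, 0.1014]
tcp_rot: [-3.142, 0.0, -0.341]
wrist_force: [0.1, 0.2, -0.4]
opening: 0.0002
```

```bash
python3 - <<'E'
from h import *
s=robot.get_state();print(s["t"],s["tool_pos"],s["wrist_force"])
im=imaging.snapshot("wrist"); cv2.imwrite("pics/w8.png",im[:,:,::-1])
E
```

```text
8.45 [0.62524228 0.1007873  0.10144394] [ 0.08801243  0.17581169 -0.39865295]
```

View pics/w8.png

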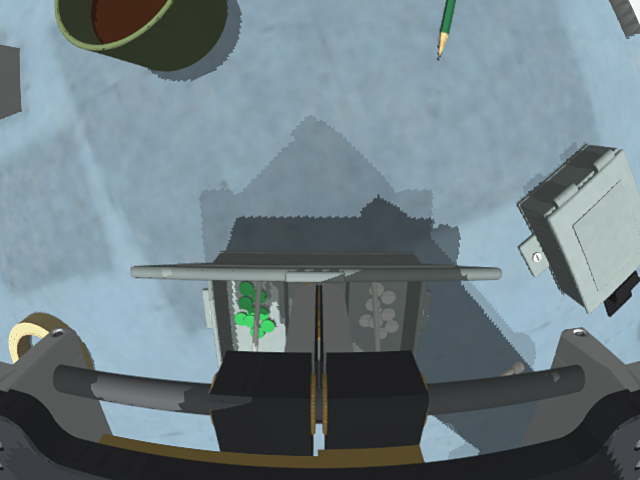

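{"method": "send_rows", "body": {
  "rows": [
    {"travel": [3, 0, 0], "spin": 0},
    {"travel": [0, 0, 0], "spin": 0},
    {"travel": [0, 0, 0], "spin": 0},
    {"travel": [0, 0, 0], "spin": 0},
    {"travel": [0, 0, 0], "spin": 0},
    {"travel": [0, 0, 0], "spin": 0},
    {"travel": [0, 0, 0], "spin": 0},
    {"travel": [0, 0, 0], "spin": 0},
    {"travel": [0, 0, 0], "spin": 0},
    {"travel": [0, 0, 0], "spin": 0}
  ]
}}

```text
t: 9.5
tool_pos: [0.6281, 0.0998, 0.1015]
tcp_rot: [-3.142, -0.0, -0.341]
wrist_force: [0.6, 0.0, -0.4]
opening: 0.0005
```

```bash
python3 - <<'E'
from h import *
s=robot.get_state();print(s["t"],s["tool_pos"],s["wrist_force"])
im=imaging.snapshot("wrist"); cv2.imwrite("pics/w9.png",im[:,:,::-1])
E
```

```text
9.5 [0.62809046 0.09980992 0.1015293 ] [ 0.56106     0.00526748 -0.42407918]
```

View pics/w9.png

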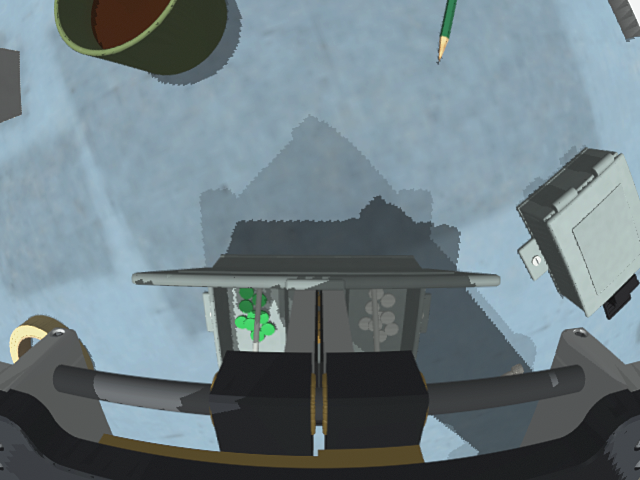

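```bash
python3 - <<'E'
from h import *
c=imaging.get_calibration("wrist")
def fe(P):
    q=np.asarray(P)@c["R"].T+c["t"]; r=np.hypot(q[:,0],q[:,1]); th=np.arctan2(r,q[:,2])
    return q[:,:2]/r[:,None]*th[:,None]*c["mtx"][0,0]+c["mtx"][:2,2]
for p in ([.576,.119,-.343],[.574,.118,-.343]):
  for a in (1.4,1.5,1.6,1.7,1.8,1.9):
    P=[(.05-.104*np.cos(a)+h*np.sin(a)*1,y,.044+.104*np.sin(a)+h*np.cos(a)) for h in (0,.005) for y in (.076,-.076)]
    print(a,fe(cw(p,P)).round(0).tolist())
E
```

```text
1.4 [[150.0, 392.0], [481.0, 392.0], [147.0, 384.0], [484.0, 385.0]]
1.5 [[144.0, 376.0], [487.0, 376.0], [141.0, 367.0], [490.0, 368.0]]
1.6 [[139.0, 357.0], [493.0, 357.0], [136.0, 347.0], [495.0, 347.0]]
1.7 [[134.0, 335.0], [497.0, 336.0], [133.0, 324.0], [499.0, 325.0]]
1.8 [[131.0, 312.0], [500.0, 312.0], [130.0, 300.0], [501.0, 300.0]]
1.9 [[130.0, 287.0], [501.0, 287.0], [130.0, 275.0], [501.0, 275.0]]
1.4 [[154.0, 395.0], [484.0, 395.0], [151.0, 387.0], [487.0, 388.0]]
1.5 [[148.0, 379.0], [490.0, 379.0], [145.0, 370.0], [493.0, 370.0]]
1.6 [[143.0, 360.0], [495.0, 360.0], [140.0, 350.0], [497.0, 350.0]]
1.7 [[138.0, 339.0], [499.0, 339.0], [137.0, 328.0], [501.0, 328.0]]
1.8 [[135.0, 315.0], [502.0, 315.0], [134.0, 303.0], [503.0, 303.0]]
1.9 [[134.0, 290.0], [504.0, 290.0], [134.0, 278.0], [504.0, 278.0]]
```

The lid edge in the image (rows 273–286) matches 1.9 rad, so it is at its stop. I'll back off and check.

{"method": "send_rows", "body": {
  "rows": [
    {"travel": [-10, 0, 0], "spin": 0},
    {"travel": [-20, 0, 0], "spin": 0},
    {"travel": [-20, 0, 0], "spin": 0},
    {"travel": [-20, 0, -15], "spin": 0},
    {"travel": [-20, 0, -25], "spin": 0},
    {"travel": [-20, 0, -25], "spin": 0},
    {"travel": [-10, 0, -30], "spin": 0},
    {"travel": [0, 0, -25], "spin": 0},
    {"travel": [0, 0, 0], "spin": 0},
    {"travel": [0, 0, 0], "spin": 0}
  ]
}}

```text
t: 10.55
tool_pos: [0.5147, 0.14, 0.2217]
tcp_rot: [-3.141, -0.001, -0.341]
wrist_force: [-0.8, -1.5, -0.4]
opening: 0.0002
```

```bash
python3 - <<'E'
from h import *
s=robot.get_state();print(s["t"],s["tool_pos"],s["wrist_force"])
c=imaging.get_calibration("wrist")
im=imaging.snapshot("wrist"); cv2.imwrite("pics/w10.png",im[:,:,::-1])
t=imaging.snapshot("top"); cv2.imwrite("pics/t10.png",t[:,:,::-1])
def fe(P):
    q=np.asarray(P)@c["R"].T+c["t"]; r=np.hypot(q[:,0],q[:,1]); th=np.arctan2(r,q[:,2])
    return q[:,:2]/r[:,None]*th[:,None]*c["mtx"][0,0]+c["mtx"][:2,2]
p=[.576,.119,-.343]
for a in (1.6,1.7,1.8,1.9):
    P=[(.05-.104*np.cos(a),y,.044+.104*np.sin(a)) for y in (.076,-.076)]
    print(a,fe(cw(p,P)).round(0).tolist())
E
```

```text
10.55 [0.5146557  0.14003819 0.22171421] [-0.83208715 -1.45693298 -0.41133435]
1.6 [[201.0, 90.0], [431.0, 90.0]]
1.7 [[201.0, 76.0], [431.0, 75.0]]
1.8 [[202.0, 61.0], [430.0, 61.0]]
1.9 [[204.0, 48.0], [429.0, 48.0]]
```

View pics/w10.png

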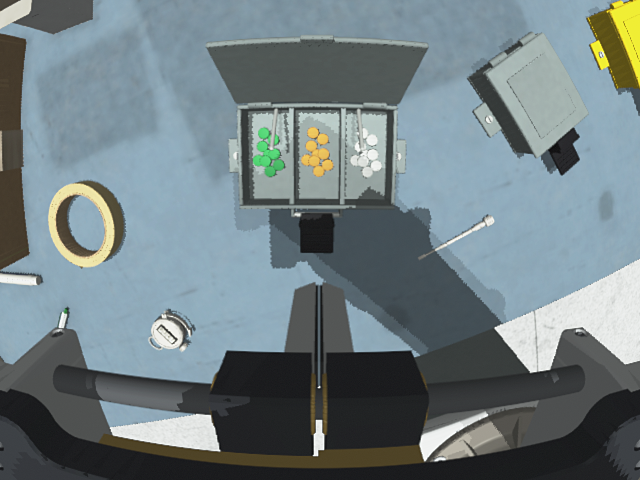

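View pics/t10.png

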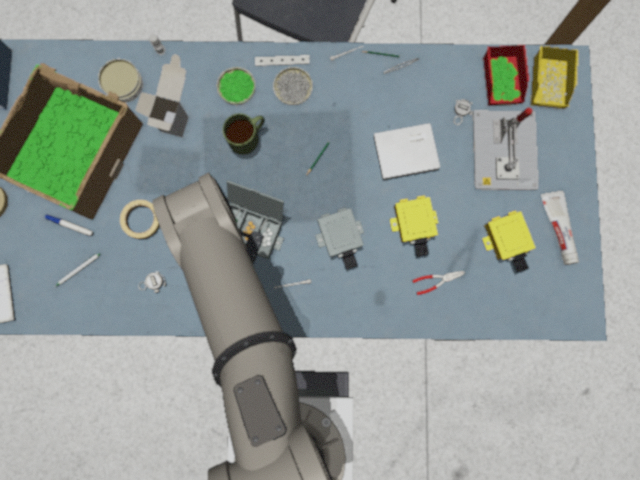

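The lid's front edge lies at rows 42–47, which matches 1.9 rad (predicted row 48). The small case is shut, the loose things have not moved, and the tool is clear.

```bash
python3 -c "
from rig import robot
print(robot.hand_in())"
```

```text
the job is handed in; nothing more can be done
None
```

The large case is open, with its lid at the stop, and the job was handed in at about 10.6 s on the robot's clock.

- **Pressing the tab:** I pressed it with the closed fingertips. The wrist force read 7.4 N, slightly above the stated 3 to 7 N, and the lid sprang up.
- **Pushing the lid:** I pushed it over from its underside. The wrist force read about 1 N or less at each check. Then I backed the tool off and raised it clear.
- **Last checks:** In the final wrist picture the lid's front edge lies at rows 42–47. My projection for 1.9 rad (fully open) is row 48, so the lid is at its stop with the tool well away.
- **Surroundings:** The small case is still shut. The setting tool, counter, tape and pliers look unmoved in the wrist and top pictures; I judged this by eye.

No check failed. The first fit of the case's pose from the scene camera was about 5 pixels off at the tab tip. The wrist picture put the tab tip within about 2 pixels of the fitted pose, so I worked from that.

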